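# Find the fullest fixings tin by its weight and hold it up

## Robot

A 7-joint arm with a two-finger parallel gripper is mounted at the origin on the work surface. World frame = base frame: x ahead of the robot, y to its left, z up, the work surface at z = 0. Lengths are in m, angles in rad, forces in N, time in s.
With the tool pointing down it reaches from about 0.425 to 0.825 m from the base axis. Payload 3.6 kg.
Tool frame: the origin (TCP) lies on the centre line of the jaws, within the pads' length; the fingertips stand 14 mm ahead of it and the grasp point (between the pads) lies 5 mm behind it; x points along the fingers, y is the direction in which the jaws open and shut, and the axes are right-handed (so a half turn about x gives the same grasp; the last joint's range is limited). The gripper opens to 85 mm and grips with 20 to 120 N. Pads are 22 mm wide; open, the fingers measure 114 mm over their backs; the gripper's body (76 mm by 85 mm) begins 54 mm behind the grasp point. The pads swing forward as they close: fully open they stand 13 mm farther back than shut.
Start: joints at [-1.329, 0.615, -0.013, 1.423, 0.008, 1.103, -0.04], TCP at [0.173, 0.627, 0.245] pointing down, gripper open.
Joint ranges: [-3.12, 3.12], [-0.3, 2.06], [-1.34, 1.32], [0.26, 2.42], [-1.36, 4.5], [0.01, 1.98], [-2.84, 2.84]. Speed limits (rad/s): [2.79, 2.79, 3.14, 3.14, 3.14, 3.14, 3.14].

## Interface

Orientations are given as a rotation vector (axis times angle).
In Python, from cell import manip, optics, workorder, telemetry gives the robot as it stands. Calls block until the motion is done:
- manip.move_pose(position, orientation): joint-space move of the TCP to a pose.
- manip.line_to(position, v=0.15, rot=None): straight line of the TCP; rot=None keeps the orientation; v is the mean speed in m/s.
- manip.movej(angles): joint-space move.
- manip.grip(opening, grip_force=None): finger opening in m; grip_force is the grip in N (None keeps the last); returns when the fingers have stopped.
- manip.hold(seconds).
- manip.inverse_kinematics(position, orientation): joint angles nearest the present ones, or None.
- optics.snapshot(name): name is "side" or "top"; returns a dict with "img" (480x640x3 uint8, blue, green, red), "z_map" (480x640 float32, m along the optical axis (not along the pixel's ray), 0 where there is no reading), "fx", "fy", "cx", "cy" (pixels), "R" (3x3) and "t" (3): a world point X has camera coordinates R X + t. Camera axes: x right, y down, z forward; pixel columns grow to the right and rows downward; lengths in m; the calibration is good to about 2 mm. A picture is of the moment at which its call begins.
A pose or a line that the arm cannot do raises manip.PlanningError and nothing moves.
- workorder.job_done(): hands the job in, once; it reports no verdict.
Readings, each from a call of its own:
- telemetry.read_time(): time.
- telemetry.read_q(): joint angles.
- telemetry.read_joint_vel(): joint speeds.
- telemetry.read_tau(): joint torques, N m.
- telemetry.read_tcp_pos(): TCP position.
- telemetry.read_eef_rot(): TCP orientation.
- telemetry.read_contact_force(): force on the tool from outside, world axes, zero at the start.
- telemetry.read_torque(): the same for the moment, N m.
- telemetry.read_gripper_width(): finger opening in m.
Only numpy, scipy, OpenCV 4.12 (cv2) and the standard library are available. Lean on these libraries where they do the work, as an engineer would, in place of code of your own. Each camera call takes 0.05 s, during which the arm holds its last target.

## Task

Find the fullest of the three identical closed steel tins by its weight: working from the robot's left to its right, lift each tin 5 cm or more straight up, feel its weight for a moment and set it back upright where it stood, without dropping it (the last may stay in hand if it is the heaviest). Then hold the heaviest tin up, upright and at least 20 cm clear of the bench, and finish while still holding it there, motionless. The other two tins end standing where they were, and everything else on the bench is left alone.

Things in the scene. Friction and masses are not known exactly. Their poses are not given: they have to be found in the camera images.
- tin_p_center (a point): one of 3 outwardly identical shut plain steel tins, rounded boxes 54 (own x) x 84 (own y) x 78 mm high, upright on the bench (z = 0), each turned up to 0.5 rad. One stands at y > 0.2 (left), one near y = 0, one at y < -0.2; which is where changes. 0.1 to 0.8 kg; the heaviest is at least 0.15 kg above the next. Point: its centre, 39 mm above its underside. Grip across the 54 mm sides.
- tin_q_center (a point): one of 3 outwardly identical shut plain steel tins, rounded boxes 54 (own x) x 84 (own y) x 78 mm high, upright on the bench (z = 0), each turned up to 0.5 rad. One stands at y > 0.2 (left), one near y = 0, one at y < -0.2; which is where changes. 0.1 to 0.8 kg; the heaviest is at least 0.15 kg above the next. Point: its centre, 39 mm above its underside. Grip across the 54 mm sides.
- tin_r_center (a point): one of 3 outwardly identical shut plain steel tins, rounded boxes 54 (own x) x 84 (own y) x 78 mm high, upright on the bench (z = 0), each turned up to 0.5 rad. One stands at y > 0.2 (left), one near y = 0, one at y < -0.2; which is where changes. 0.1 to 0.8 kg; the heaviest is at least 0.15 kg above the next. Point: its centre, 39 mm above its underside. Grip across the 54 mm sides.
- coupling: loose brass pipe coupling, an upright ring 38 mm across and 36 mm high, standing between the left and middle tins; leave alone; origin at the centre of its underside
- tape_measure: loose black tape measure, 55 x 32 x 50 mm high, standing between the middle and right tins; leave alone; origin at the centre of its underside
- wrench: loose steel wrench about 190 mm long lying flat beyond the tins; leave alone
- hammer: loose hammer about 280 mm long lying flat beyond the tins; leave alone
- screwdriver: loose screwdriver about 200 mm long lying on the robot's side of the tins, left; leave alone
- mug: loose white mug, 80 mm across and 90 mm high, beyond the right tin; leave alone; origin at the centre of its underside
- elbow: loose copper pipe elbow, legs about 40 mm, 28 mm high, lying on the robot's side of the tins, right; leave alone
Not all that is in view belongs to the job. Leave any purple look-alike of the part that bears tin_r_center alone.

How it is judged:
On the way, in this order (a step that is already met when the one before it is completed fails the run):
1. the left tin is lifted in the fingers, underside at least 25 mm clear of the bench, for 0.3 s, at its own place in the row (((height (world z) of tin_p_center above 0.064 m and contact force between tin_p and the fingers above 0.5 N and world y of tin_p_center above 0.14 m and not (world y of tin_q_center above 0.14 m) and not (world y of tin_r_center above 0.14 m)) or (height (world z) of tin_q_center above 0.064 m and contact force between tin_q and the fingers above 0.5 N and world y of tin_q_center above 0.14 m and not (world y of tin_p_center above 0.14 m) and not (world y of tin_r_center above 0.14 m)) or (height (world z) of tin_r_center above 0.064 m and contact force between tin_r and the fingers above 0.5 N and world y of tin_r_center above 0.14 m and not (world y of tin_p_center above 0.14 m) and not (world y of tin_q_center above 0.14 m)))), for 0.3 s.
2. the middle tin is lifted in the fingers, underside at least 25 mm clear of the bench, for 0.3 s, at its own place in the row (((height (world z) of tin_p_center above 0.064 m and contact force between tin_p and the fingers above 0.5 N and world y of tin_p_center between -0.14 and 0.14 m and not (world y of tin_q_center between -0.14 and 0.14 m) and not (world y of tin_r_center between -0.14 and 0.14 m)) or (height (world z) of tin_q_center above 0.064 m and contact force between tin_q and the fingers above 0.5 N and world y of tin_q_center between -0.14 and 0.14 m and not (world y of tin_p_center between -0.14 and 0.14 m) and not (world y of tin_r_center between -0.14 and 0.14 m)) or (height (world z) of tin_r_center above 0.064 m and contact force between tin_r and the fingers above 0.5 N and world y of tin_r_center between -0.14 and 0.14 m and not (world y of tin_p_center between -0.14 and 0.14 m) and not (world y of tin_q_center between -0.14 and 0.14 m)))), for 0.3 s.
3. the right tin is lifted in the fingers, underside at least 25 mm clear of the bench, for 0.3 s, at its own place in the row (((height (world z) of tin_p_center above 0.064 m and contact force between tin_p and the fingers above 0.5 N and world y of tin_p_center below -0.14 m and not (world y of tin_q_center below -0.14 m) and not (world y of tin_r_center below -0.14 m)) or (height (world z) of tin_q_center above 0.064 m and contact force between tin_q and the fingers above 0.5 N and world y of tin_q_center below -0.14 m and not (world y of tin_p_center below -0.14 m) and not (world y of tin_r_center below -0.14 m)) or (height (world z) of tin_r_center above 0.064 m and contact force between tin_r and the fingers above 0.5 N and world y of tin_r_center below -0.14 m and not (world y of tin_p_center below -0.14 m) and not (world y of tin_q_center below -0.14 m)))), for 0.3 s.
At the end, for the whole second after the job is handed in: One tin is held in the fingers, still, upright within 20 degrees, underside 16 cm or more above the bench. The other two stand upright on the bench, released, at rest, within 5 cm of where they started, each pressing on it with under 4.5 N (so neither is the heaviest) (((height (world z) of tin_p_center above 0.199 m and contact force between tin_p and the fingers above 1 N and angle between tin_p_center's own z axis and vertical below 0.35 rad and linear speed of tin_p below 0.05 m/s and height (world z) of each of tin_q_center, tin_r_center below 0.045 m and distance of each of tin_q_center, tin_r_center from where it was at the start of the episode below 0.05 m and angle between each of tin_q_center, tin_r_center's own z axis and vertical below 0.1 rad and linear speed of each of tin_q, tin_r below 0.03 m/s and contact force between each of tin_q, tin_r and the fingers below 0.1 N and contact force between each of tin_q, tin_r and anything else below 4.5 N) or (height (world z) of tin_q_center above 0.199 m and contact force between tin_q and the fingers above 1 N and angle between tin_q_center's own z axis and vertical below 0.35 rad and linear speed of tin_q below 0.05 m/s and height (world z) of each of tin_p_center, tin_r_center below 0.045 m and distance of each of tin_p_center, tin_r_center from where it was at the start of the episode below 0.05 m and angle between each of tin_p_center, tin_r_center's own z axis and vertical below 0.1 rad and linear speed of each of tin_p, tin_r below 0.03 m/s and contact force between each of tin_p, tin_r and the fingers below 0.1 N and contact force between each of tin_p, tin_r and anything else below 4.5 N) or (height (world z) of tin_r_center above 0.199 m and contact force between tin_r and the fingers above 1 N and angle between tin_r_center's own z axis and vertical below 0.35 rad and linear speed of tin_r below 0.05 m/s and height (world z) of each of tin_p_center, tin_q_center below 0.045 m and distance of each of tin_p_center, tin_q_center from where it was at the start of the episode below 0.05 m and angle between each of tin_p_center, tin_q_center's own z axis and vertical below 0.1 rad and linear speed of each of tin_p, tin_q below 0.03 m/s and contact force between each of tin_p, tin_q and the fingers below 0.1 N and contact force between each of tin_p, tin_q and anything else below 4.5 N))); the arm keeps its last pose, push and grip.
It fails at once if a tin is tipped over (angle between any of tin_p_center, tin_q_center, tin_r_center's own z axis and vertical above 0.7 rad).
It fails at once if a tin is dropped from more than 2 cm up ((height (world z) of tin_p_center above 0.059 m and contact force between tin_p and the fingers below 0.05 N and linear speed of tin_p above 0.2 m/s) or (height (world z) of tin_q_center above 0.059 m and contact force between tin_q and the fingers below 0.05 N and linear speed of tin_q above 0.2 m/s) or (height (world z) of tin_r_center above 0.059 m and contact force between tin_r and the fingers below 0.05 N and linear speed of tin_r above 0.2 m/s)).
It fails at once if something other than the tins is shifted by more than 4 cm (distance of any of coupling, tape_measure, wrench, hammer, screwdriver, mug, elbow from where it was at the start of the episode above 0.04 m).
It also fails if it takes over 72 s, if anything falls off the work surface, if the arm or the gripper's body presses on something with over 40 N, if the wrist force passes 120 N, or if a joint passes its speed limit or range.

## Working session

There is one attempt and no reset: what is moved stays moved. The work goes in short steps, each a Python script; the robot and the scene stay as the last script left them, time stands still between calls to the robot, and variables do not carry over. Pictures are saved under pics/ and viewed, and the job is handed in when it is done.

```bash
ls; mkdir -p pics; python3 - <<'E'
from cell import manip, optics, workorder, telemetry
import cv2,numpy as np
for n in("top","side"):
    s=optics.snapshot(n); cv2.imwrite(f"pics/{n}0.png",s["img"])
    print(n,s["fx"],s["cx"],s["cy"],np.round(s["R"],3).tolist(),np.round(s["t"],3), (s["z_map"]>0).mean())
print(telemetry.read_time(),telemetry.read_tcp_pos(),telemetry.read_eef_rot(),telemetry.read_gripper_width(),telemetry.read_contact_force())
E
```

```text
pics
top 612.2992407065168 321.7575897450194 243.79400766103294 [[-0.01, -1.0, -0.006], [-0.995, 0.01, -0.103], [0.103, 0.005, -0.995]] [0.025 0.565 1.561] 0.9959309895833334
side 487.1048387836965 324.1618147259327 231.66743955273063 [[-0.901, -0.433, -0.018], [-0.282, 0.618, -0.734], [0.329, -0.657, -0.679]] [0.497 0.202 0.793] 0.9958723958333333
0.1 [0.17242694 0.62601914 0.24423347] [ 0.20909117  1.56078106 -0.21282229] 0.08513181745988001 [ 0.40681632  0.07020245 -0.07391534]
```

View pics/top0.png

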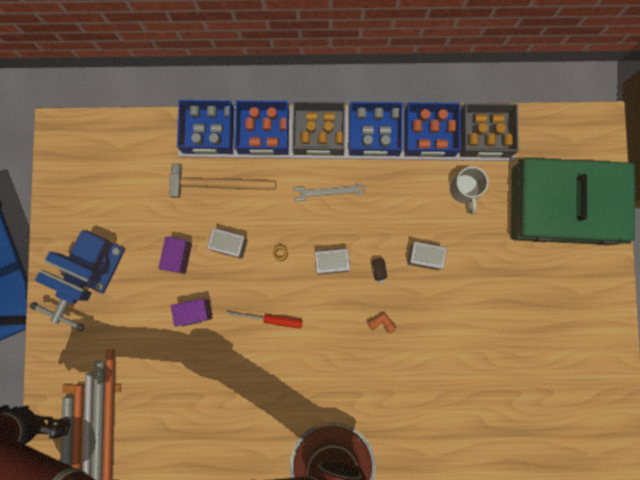

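View pics/side0.png

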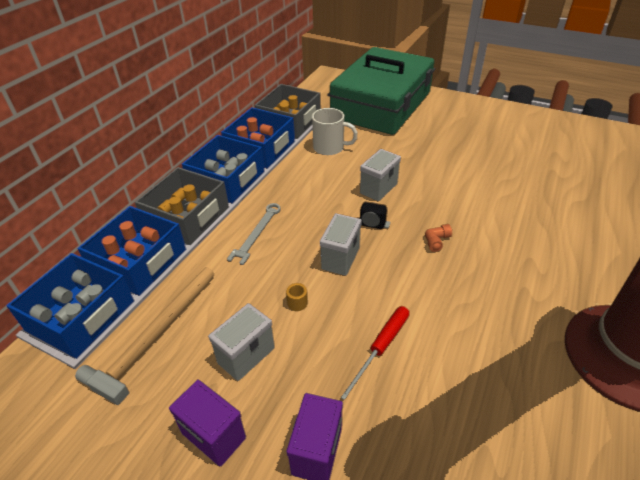

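The three plain grey tins are at top pixels (227,242), (332,261) and (428,255). The two purple look-alikes at (174,255) and (191,312) are not the job. Next I'll measure the grey tops and check an enlarged crop.

```bash
cat > h.py <<'E'
from cell import manip, optics, workorder, telemetry
import cv2,numpy as np
from scipy.spatial.transform import Rotation as Rn
def world(s):
    v,u=np.mgrid[0:480,0:640]; z=s["z_map"]
    c=np.stack([(u-s["cx"])/s["fx"]*z,(v-s["cy"])/s["fy"]*z,z],-1)
    return (c-s["t"])@s["R"]   # R^T (c-t)
def ray(s,px,h):
    px=np.atleast_2d(px); d=np.c_[(px[:,0]-s["cx"])/s["fx"],(px[:,1]-s["cy"])/s["fy"],np.ones(len(px))]@s["R"]
    o=-s["R"].T@s["t"]; return o+d*((h-o[2])/d[:,2])[:,None]
def tins(s,h=0.078):
    W=world(s); hsv=cv2.cvtColor(s["img"],cv2.COLOR_BGR2HSV)
    m=((W[...,2]>h-.012)&(W[...,2]<h+.012)&(hsv[...,1]<60)&(s["z_map"]>0)).astype(np.uint8)
    m=cv2.morphologyEx(m,cv2.MORPH_CLOSE,np.ones((3,3)))
    out=[]
    for c in cv2.findContours(m,cv2.RETR_EXTERNAL,cv2.CHAIN_APPROX_NONE)[0]:
        if cv2.contourArea(c)<250: continue
        P=ray(s,c[:,0,:].astype(float),h)[:,:2]
        r=cv2.minAreaRect((P*1000).astype(np.float32)); b=cv2.boxPoints(r)
        e=b[1]-b[0];f=b[2]-b[1]; l=e if np.hypot(*e)>np.hypot(*f) else f
        a=np.arctan2(l[1],l[0])-np.pi/2; a=(a+np.pi/2)%np.pi-np.pi/2   # own-y yaw
        cen=np.array(r[0])/1000; M=c[:,0].mean(0)
        zz=W[...,2][cv2.drawContours(np.zeros((480,640),np.uint8),[c],-1,1,-1)>0]
        out.append(dict(c=cen,yaw=a,size=sorted(r[1]),px=M,z=np.median(zz)))
    return sorted(out,key=lambda o:-o["c"][1])
E
python3 - <<'E'
from h import *
s=optics.snapshot("top")
for o in tins(s): print({k:np.round(v,3) for k,v in o.items()})
print("side")
t=optics.snapshot("side")
for o in tins(t): print({k:np.round(v,3) for k,v in o.items()})
W=world(s)
for n,p in dict(coup=(280,253),tape=(379,268)).items(): print(n,W[p[1]-2:p[1]+3,p[0]-2:p[0]+3].reshape(-1,3).mean(0).round(3))
print(Rn.from_rotvec(telemetry.read_eef_rot()).as_matrix().round(2))
cv2.imwrite("pics/crop.png",cv2.resize(s["img"][200:340,150:470],(800,350)))
E
```

```text
{'c': array([0.397, 0.675]), 'yaw': np.float32(-0.579), 'size': array([ 59.492, 141.704]), 'px': array([ 57.338, 313.761]), 'z': np.float64(0.078)}
{'c': array([0.567, 0.262]), 'yaw': np.float32(-0.269), 'size': array([56.409, 84.936]), 'px': array([225.5 , 241.92]), 'z': np.float64(0.08)}
{'c': array([0.866, 0.026]), 'yaw': np.float32(-0.012), 'size': array([129.176, 133.974]), 'px': array([318.051, 124.99 ]), 'z': np.float64(0.037)}
{'c': array([ 0.517, -0.006]), 'yaw': np.float32(0.09), 'size': array([56.583, 84.112]), 'px': array([331.962, 260.471]), 'z': np.float64(0.08)}
{'c': array([ 0.529, -0.247]), 'yaw': np.float32(-0.21), 'size': array([57.984, 86.242]), 'px': array([427.913, 254.885]), 'z': np.float64(0.08)}
{'c': array([ 0.854, -0.416]), 'yaw': np.float32(-0.034), 'size': array([133.083, 135.739]), 'px': array([490.04, 127.52]), 'z': np.float64(0.042)}
side
{'c': array([0.564, 0.268]), 'yaw': np.float32(-0.275), 'size': array([62.684, 87.128]), 'px': array([240.065, 331.295]), 'z': np.float64(0.08)}
{'c': array([0.862, 0.031]), 'yaw': np.float32(-0.036), 'size': array([138.975, 146.075]), 'px': array([180.845, 195.129]), 'z': np.float64(0.063)}
{'c': array([0.514, 0.001]), 'yaw': np.float32(0.084), 'size': array([59.764, 96.908]), 'px': array([341.043, 232.784]), 'z': np.float64(0.08)}
{'c': array([ 0.526, -0.239]), 'yaw': np.float32(-0.197), 'size': array([63.475, 98.159]), 'px': array([380.341, 163.443]), 'z': np.float64(0.08)}
{'c': array([ 0.706, -0.366]), 'yaw': np.float32(0.597), 'size': array([ 99.101, 118.725]), 'px': array([332.423, 121.036]), 'z': np.float64(0.077)}
{'c': array([ 0.852, -0.409]), 'yaw': np.float32(-0.023), 'size': array([136.382, 154.963]), 'px': array([288.014, 101.207]), 'z': np.float64(0.066)}
coup [0.544 0.13  0.001]
tape [ 0.499 -0.126  0.051]
[[-0.    0.27  0.96]
 [-0.    0.96 -0.27]
 [-1.   -0.    0.  ]]
```

View pics/crop.png

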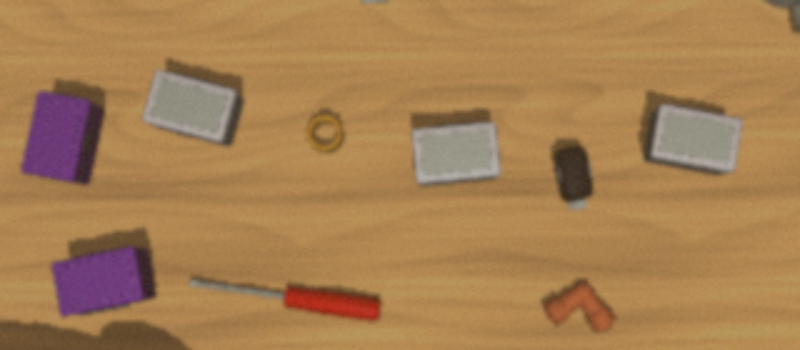

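The crop shows three plain grey-lidded tins. From the top view they measure about 56x85 mm with tops near 80 mm, which matches the description, at y = 0.262, -0.006 and -0.247. Next I'll check for obstacles and that the arm can reach the poses, then do the left tin.

```bash
cat >> h.py <<'E'
T=[((.566,.263),-.27),((.516,-.004),.09),((.528,-.245),-.205)]
def rot(a,flip=False):
    if flip:a+=np.pi
    c,s_=np.cos(a),np.sin(a)
    return Rn.from_matrix(np.array([[0,c,s_],[0,s_,-c],[-1,0,0]])).as_rotvec()
E
python3 - <<'E'
from h import *
W=world(optics.snapshot("top")); m=(W[...,0]>.3)&(W[...,0]<.8)&(abs(W[...,1])<.5)
print("max h",W[...,2][m].max()); m=(W[...,0]>.3)&(W[...,0]<.8)&(W[...,1]>.45)&(W[...,1]<.8); print("vise",W[...,2][m].max())
for p,a in T:
  for f in(0,1):
    for z in(.04,.28):
      q=manip.inverse_kinematics([*p,z],rot(a,f)); print(p,f,z,None if q is None else np.round(q,2))
E
```

```text
max h 1.6112460037655643
vise 0.1585806865319613
(0.566, 0.263) 0 0.04 [-0.65  0.84  0.3   1.69 -0.36  0.67 -0.42]
(0.566, 0.263) 0 0.28 [-0.72  0.57  0.44  1.46 -0.25  1.16 -0.52]
(0.566, 0.263) 1 0.04 [-0.25  0.85 -0.38  1.68  0.45  0.7   2.01]
(0.566, 0.263) 1 0.28 [-0.26  0.57 -0.36  1.45  0.21  1.17  2.22]
(0.516, -0.004) 0 0.04 [-0.15  0.72  0.17  2.   -0.27  0.44  0.32]
(0.516, -0.004) 0 0.28 [-0.37  0.4   0.49  1.77 -0.21  1.03  0.28]
(0.516, -0.004) 1 0.04 [ 0.25  0.76 -0.44  1.99  0.61  0.53  2.61]
(0.516, -0.004) 1 0.28 [-0.73  0.58  1.14  1.78 -0.58  1.16 -2.47]
(0.528, -0.245) 0 0.04 [ 0.22  0.79  0.28  1.82 -0.37  0.58  0.53]
(0.528, -0.245) 0 0.28 [-0.22  0.71  1.14  1.6  -0.66  1.28  0.83]
(0.528, -0.245) 1 0.04 [ 0.7   0.83 -0.5   1.8   0.6   0.67  2.79]
(0.528, -0.245) 1 0.28 [-0.22  0.7   1.13  1.6  -0.66  1.27 -2.32]
```

```bash
cat >> h.py <<'E'
def approach(i,via=True):
    (p,a)=T[i]
    manip.move_pose([*p,.20],rot(a)); manip.grip(.085)
    manip.hold(.3); f0=fz()
    manip.line_to([*p,.042],v=.12); print("tcp",telemetry.read_tcp_pos().round(3),"f0",f0,"F",telemetry.read_contact_force().round(2),"t",telemetry.read_time())
    return f0
def fz(n=5):
    v=[]
    for _ in range(n): v.append(telemetry.read_contact_force()); manip.hold(.05)
    return np.mean(v,0).round(3)
def lift(i,h=.07,f0=0):
    (p,a)=T[i]
    manip.grip(.03,60); print("w",telemetry.read_gripper_width(),"F",telemetry.read_contact_force().round(2))
    manip.line_to([*p,.042+h],v=.08); manip.hold(.6)
    f=fz(10); print("lift F",f,"kg",(f0-f)[2]/9.81 if np.ndim(f0) else None,"w",telemetry.read_gripper_width(),"t",telemetry.read_time())
E
python3 - <<'E'
from h import *
import os
(p,a)=T[0]
manip.move_pose([*p,.25],rot(a)); print(telemetry.read_time())
f0=approach(0); lift(0,f0=f0)
s=optics.snapshot("side"); cv2.imwrite("pics/l1.png",s["img"])
E
```

```text
2.1833
tcp [0.567 0.263 0.043] f0 [-0.341 -0.33  -0.519] F [ 0.35 -0.33  0.78] t 4.7333
w 0.052979215640115034 F [ 0.82 -0.87  3.64]
lift F [ 0.085 -0.124 -2.778] kg 0.23027522935779815 w 0.053614488684136846 t 7.25
```

View pics/l1.png

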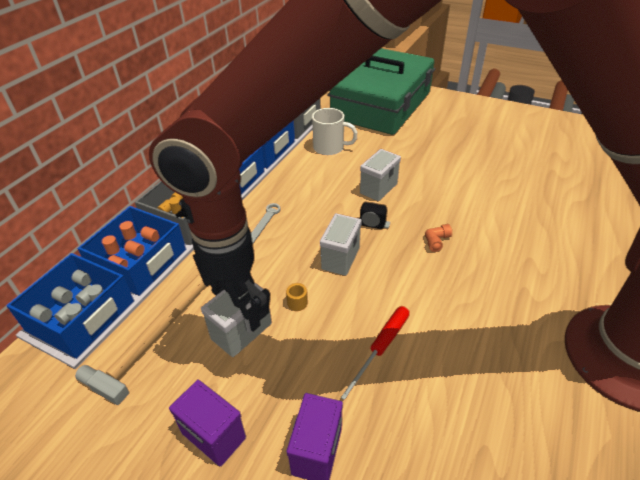

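The left tin is lifted and held level at about (235,320), and weighs roughly 0.23 kg. I'll set it down and continue to the middle tin.

```bash
cat >> h.py <<'E'
def place(i):
    (p,a)=T[i]
    manip.line_to([*p,.055],v=.08); manip.line_to([*p,.042],v=.03); manip.hold(.2)
    print("down F",telemetry.read_contact_force().round(2))
    manip.grip(.085); manip.hold(.1); manip.line_to([*p,.20],v=.15); print("t",telemetry.read_time())
E
python3 - <<'E'
from h import *
place(0)
f0=approach(1)
s=optics.snapshot("side"); cv2.imwrite("pics/m0.png",s["img"])
lift(1,f0=f0)
s=optics.snapshot("side"); cv2.imwrite("pics/m1.png",np.hstack([cv2.resize(cv2.imread("pics/m0.png"),(400,300)),cv2.resize(s["img"],(400,300))]))
E
```

```text
down F [-2.86 -0.34  5.42]
t 10.6667
tcp [ 0.517 -0.004  0.043] f0 [ 0.016 -0.156  0.071] F [-0.49  0.88 -0.54] t 13.9583
w 0.053278010018176336 F [ 1.94 -0.    5.12]
lift F [-0.28   0.038 -5.798] kg 0.5982670744138634 w 0.05359430261950759 t 16.525
```

View pics/m1.png

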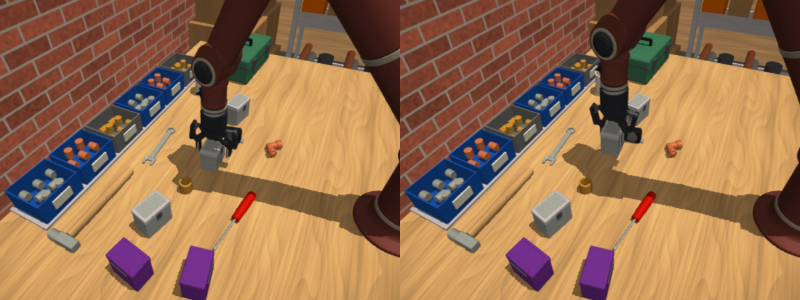

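The middle tin weighs about 0.60 kg and is held level at (610,135) in the right-hand panel. The left tin stands upright back in its place. Next is the right tin.

```bash
python3 - <<'E'
from h import *
place(1)
f0=approach(2)
lift(2,f0=f0)
s=optics.snapshot("side"); cv2.imwrite("pics/r1.png",s["img"])
for o in tins(s): print({k:np.round(v,3) for k,v in o.items()})
E
```

```text
down F [-1.65  0.39  4.46]
t 19.9417
tcp [ 0.529 -0.245  0.043] f0 [-0.302  0.121  0.116] F [ 0.22  0.24 -0.49] t 23.1333
w 0.05343258610072448 F [ 1.02 -0.22  4.46]
lift F [-0.265 -0.011 -1.688] kg 0.1838939857288481 w 0.05349001880521547 t 25.65
{'c': array([0.562, 0.268]), 'yaw': np.float32(-0.27), 'size': array([63.668, 86.96 ]), 'px': array([241.489, 331.525]), 'z': np.float64(0.08)}
{'c': array([0.863, 0.031]), 'yaw': np.float32(-0.033), 'size': array([137.85 , 145.865]), 'px': array([180.716, 195.134]), 'z': np.float64(0.063)}
{'c': array([0.512, 0.001]), 'yaw': np.float32(0.089), 'size': array([59.731, 96.005]), 'px': array([341.949, 233.051]), 'z': np.float64(0.08)}
{'c': array([ 0.709, -0.356]), 'yaw': np.float32(0.884), 'size': array([ 91.275, 125.053]), 'px': array([331.88 , 121.259]), 'z': np.float64(0.077)}
{'c': array([ 0.852, -0.409]), 'yaw': np.float32(-0.023), 'size': array([137.09 , 156.135]), 'px': array([287.799, 101.259]), 'z': np.float64(0.066)}
```

View pics/r1.png

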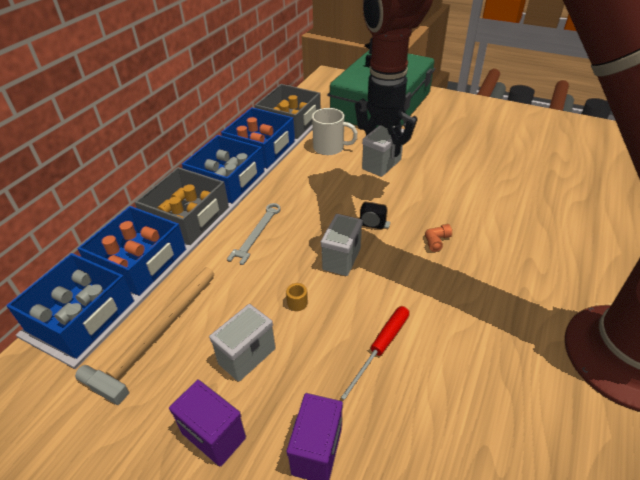

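The right tin weighs about 0.18 kg, held at (380,150), so the middle tin is clearly the heaviest (0.23 / 0.60 / 0.18 kg). I'll return the right tin and raise the middle one.

```bash
python3 - <<'E'
from h import *
place(2)
f0=approach(1)
lift(1,h=.24,f0=f0)
manip.hold(.5)
s=optics.snapshot("side"); cv2.imwrite("pics/e1.png",s["img"])
for n in("side","top"):
  s=optics.snapshot(n);print(n)
  if n=="top":cv2.imwrite("pics/e2.png",s["img"])
  for o in tins(s): 
    if max(o["size"])<105: print({k:np.round(v,3) for k,v in o.items()})
print(telemetry.read_tcp_pos(),telemetry.read_joint_vel().round(4),telemetry.read_time())
E
```

```text
down F [-1.54  1.35  6.28]
t 29.0667
tcp [ 0.517 -0.004  0.043] f0 [-0.334  0.115  0.033] F [ 0.59 -0.78  0.17] t 32.2583
w 0.053734182994084466 F [-1.72  0.21  5.69]
lift F [-0.17  -0.042 -5.603] kg 0.5745158002038736 w 0.05336870308417846 t 36.9
side
{'c': array([0.561, 0.268]), 'yaw': np.float32(-0.27), 'size': array([63.952, 87.275]), 'px': array([241.38 , 331.951]), 'z': np.float64(0.08)}
{'c': array([ 0.524, -0.237]), 'yaw': np.float32(-0.195), 'size': array([ 64.495, 100.075]), 'px': array([381.703, 164.198]), 'z': np.float64(0.08)}
top
{'c': array([0.565, 0.262]), 'yaw': np.float32(-0.257), 'size': array([56.921, 85.759]), 'px': array([225.4 , 242.78]), 'z': np.float64(0.08)}
{'c': array([ 0.526, -0.246]), 'yaw': np.float32(-0.192), 'size': array([57.149, 85.897]), 'px': array([427.359, 255.757]), 'z': np.float64(0.08)}
[ 0.51599094 -0.00398926  0.28201127] [ 0.0024 -0.0007 -0.0004  0.0002 -0.0005 -0.0011 -0.0003] 37.55
```

View pics/e1.png

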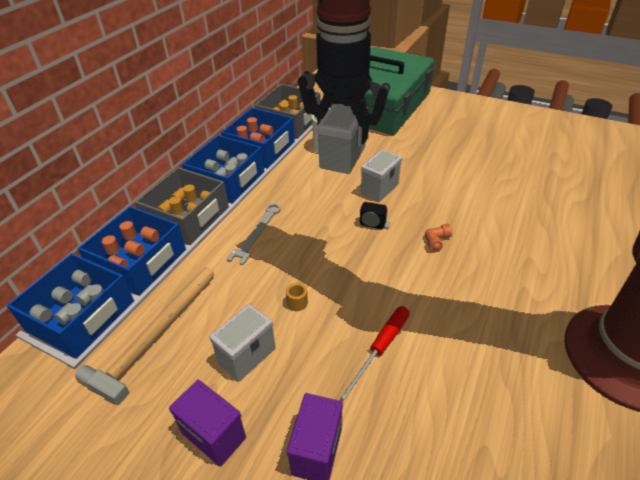

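View pics/e2.png

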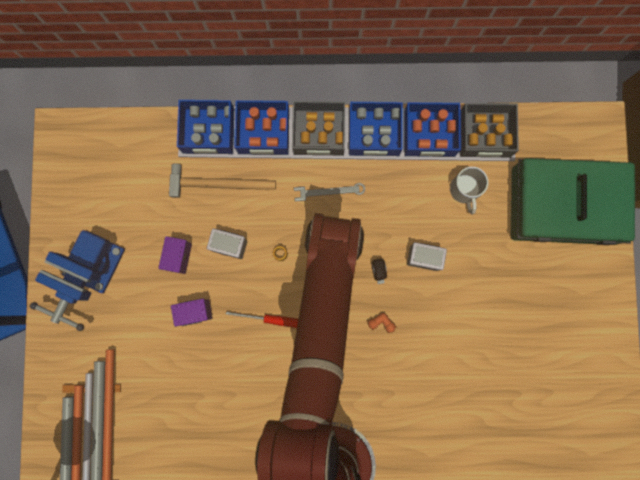

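The middle tin is held upright at side (340,140) with its underside about 24 cm up. The other tins stand within 2-3 mm of their starts, and nothing else has moved. I'm handing it in.

```bash
python3 - <<'E'
from h import *
workorder.job_done()
E
```

```text
the job is handed in; nothing more can be done
```

The middle tin is the heaviest. I handed the job in with that tin held still and upright, its underside about 24 cm above the bench, after about 38 s of the 72 s limit.

| Tin | Weight felt |
|---|---|
| Left | about 0.23 kg |
| Middle | about 0.60 kg, then 0.57 kg on the second lift |
| Right | about 0.18 kg |

- **Lifts:** I raised each tin 7 cm in order from left to right and set it back where it stood. Then I picked up the middle tin again and raised it 24 cm.
- **Last checks:** The left and right tins stand upright within about 3 mm of where they started in the top view, and within about 4 mm in the side view. Joint speeds were close to zero. In both pictures nothing else on the bench, including the purple look-alikes, had visibly moved.
- **Disagreements:** Only small ones. The side view put the tin centres 3–8 mm away from the top view because its outlines take in the tins' side faces, so I worked from the top view. The force readings vary by a few tenths of a newton, well below the gap between the tins' weights.

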